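Put the stray elbow in the returns cupboard

TASK

An elbow fitting has got in among the standing tees and the coupling on the bench. Pull the small grey returns cupboard's door open by its handle until it stands about square to the cupboard, so that the blue bin on the inside of the door is out in the open; then pick up the elbow and drop it into that bin. Leave the door standing open, and leave the two tees and the coupling standing where they are.

Things in the scene. Friction and masses are not known exactly. Their poses are not given: they have to be found in the camera images.
- door (a joint): Door of a grey sheet-metal cupboard (250 wide, 170 deep, 250 mm high) standing on the bench: an upright panel 250 mm wide, 234 high, 14 thick over its front. Value: opening angle in rad; 0 shut, 1.57 square to the cupboard, stop at 1.9. Hinge on the left seen from the robot; opens towards the robot, clockwise from above. No latch; slight friction, it stays where it is left.
- door_hinge (a point): Point on the door's upright hinge axis (along z through this point), at the handle's height, 220 mm above the bench. Its axes turn with the door: -x is the way the outer face looks, -y runs along the door from hinge to free edge. The panel lies from x = -14 mm to 0 and y = -250 mm to 0.
- handle: Door handle near the top of the outer face: a level round steel bar 12 mm thick, 112 long, on two posts (10 mm thick, 46 mm either side of the middle). Origin: middle of the bar, 220 mm above the bench (30 below the cupboard's top), 170 mm from the hinge along the door; clear gap of 36 mm between bar and door. Axes as door_hinge: the bar runs along y, -x points away from the door.
- bin: Open-topped blue plastic bin fixed to the inside of the door, hidden in the cupboard while that is shut. Outer size 120 mm (x, out from the door's inner face) by 140 (y, along the door) by 85 (z); walls and floor 5 mm. Origin: centre of its underside, 105 mm above the bench; rim 190 mm above the bench, 56 mm below the door's top edge. Axes as door_hinge.
- bin_mouth (a point): Centre of the bin's open mouth, at rim height. Axes as bin.
- elbow: Stray light grey plastic 90 degree pipe elbow lying flat: an L of two round legs 44 mm in diameter with open socket ends, filling 82 x 82 x 44 mm, 0.12 kg. Origin: centre of that 82 mm square, on the underside; z up. The legs' axes are 22 mm above the underside and meet at x = -19, y = -19 mm; one leg runs 60 mm from there along +x (to x = 41), the other along +y (to y = 41).
- elbow_mid (a point): The same point of the elbow at mid height, 22 mm above its origin.
- tee_a: Standing pipe tee of the same grey plastic, to be left alone: an upright tube 44 mm in diameter, 84 mm high, with a level branch of the same diameter along its +x axis at half height, reaching 42 mm from the tube's axis. Origin: centre of its foot.
- tee_b: A second tee like tee_a, to be left alone.
- coupling: A standing straight coupling of the same grey plastic, to be left alone: an upright tube 50 mm in diameter and 70 mm high. Origin: centre of its foot.

How it is judged:
On the way, in this order (a step that is already met when the one before it is completed fails the run):
1. the door is drawn open past 0.35 rad with the fingers on its handle (value of joint door above 0.35 rad and contact force between the fingers and handle above 0.2 N), for 0.05 s.
2. the door stands open by more than 1.22 rad (70 degrees) (value of joint door above 1.22 rad), for 0.2 s.
3. the elbow is in the bin (x of elbow_mid in the frame of bin between -0.055 and 0.055 m and y of elbow_mid in the frame of bin between -0.065 and 0.065 m and z of elbow_mid in the frame of bin between 0 and 0.068 m), for 0.2 s.
At the end, for the whole second after the job is handed in: The elbow lies at rest in the bin on the door (its middle within the bin's walls and at least 17 mm below the rim), the door is at rest and open by more than 1.15 rad, and both tees and the coupling stand upright within 30 mm of where they were (all of step 3 and value of joint door above 1.15 rad and velocity of joint door between -0.05 and 0.05 rad/s and linear speed of elbow below 0.03 m/s and angular speed of elbow below 0.3 rad/s and distance of each of tee_a, tee_b, coupling from where it was at the start of the episode below 0.03 m and angle between each of tee_a, tee_b, coupling's own z axis and vertical below 0.3 rad); the robot touches nothing.
It fails at once if a tee or the coupling is shifted by more than 30 mm or tipped (distance of any of tee_a, tee_b, coupling from where it was at the start of the episode above 0.03 m or angle between any of tee_a, tee_b, coupling's own z axis and vertical above 0.5 rad).
It also fails if it takes over 58 s, if anything falls off the work surface, if the arm or the gripper's body presses on something with over 40 N, if the wrist force passes 120 N, or if a joint passes its speed limit or range.

ROBOT

A 7-joint arm with a two-finger parallel gripper is mounted at the origin on the work surface. World frame = base frame: x ahead of the robot, y to its left, z up, the work surface at z = 0. Lengths are in m, angles in rad, forces in N, time in s.
With the tool pointing down it reaches from about 0.425 to 1.025 m from the base axis. Payload 3.6 kg.
Tool frame: the origin (TCP) lies midway between the tips of the shut fingers; the grasp point (between the pads) lies 19 mm behind it; z points along the fingers, y is the line along which they close (so a half turn about z gives the same grasp; the last joint's range is limited). The gripper opens to 85 mm and grips with 20 to 120 N. Pads are 22 mm wide; open, the fingers measure 114 mm over their backs; the gripper's body (76 mm by 85 mm) begins 54 mm behind the grasp point. The pads swing forward as they close: fully open they stand 13 mm farther back than shut.
Start: joints at [1.177, 0.591, 0.048, 1.609, -0.033, 0.943, -0.034], TCP at [0.214, -0.693, 0.231] pointing down, gripper open.
Joint ranges: [-2.69, 2.69], [-0.47, 2.24], [-1.27, 1.36], [0.19, 2.51], [-1.53, 4.68], [0.08, 2.07], [-3.09, 3.09]. Speed limits (rad/s): [2.57, 2.57, 3.14, 3.14, 3.14, 3.14, 3.14].

INTERFACE

Orientations are given as a unit quaternion [x, y, z, w].
In Python, from rig import ctrl gives the robot as it stands. The module is installed in compiled form; this text tells all that it offers.
- The arm moves only by the tool apply_moves, never from a script. Its argument "motion" is a list of rows, each an object with "rot": the turn, a rotation vector about the world's x, y, z in rad, a list of three; "travel": the shift along the world's x, y, z in mm, a list of three; "claw": the opening, from 0 (shut) to 1 (fully open). A call has 1 to 5 rows; each row is the pose to reach, as a shift and turn from the pose commanded when the call began; what a row does not reach only later rows make up. A row lasts 1/8 s, in which the tool goes at most 62.5 mm and 10.7 degrees, less where a joint would pass 70% of its speed; a pose out of reach is approached as far as the arm can. A call with a gripper value outside its range is refused whole. The fingers move at their own pace and stop on an object; the grip force is fixed at half the most. Time passes only in rows, so rows that repeat a pose let the fingers close. It gives the time, the measured TCP pose, the force, the opening and the grip force at its end, in the units of the state.
- ctrl.sense(): the state, without advancing time (a new reading comes with each control period).
- ctrl.capture(name): name is "side" or "top" or "wrist"; returns a dict with "pixels" (384x512x3 uint8, blue, green, red), "fx", "fy", "cx", "cy" (pixels), "dist_coeffs" ([k1, k2, p1, p2, k3] as OpenCV has them; the pictures are not rectified), "extrinsics" (4x4, takes a point from world to camera coordinates). Camera axes: x right, y down, z forward; pixel columns grow to the right and rows downward; lengths in m; the calibration is good to about 2 mm. A picture is of the moment at which its call begins. There is no depth.
- ctrl.close_job(): hands the job in; it is judged then, once.
The state is a dict: "time": time; "qpos": joint angles; "qd": joint speeds; "joint_efforts": joint torques, N m; "ee_pos": TCP position; "tool_rot": TCP orientation; "ft_force": force on the tool from outside, world axes, zero at the start; "ft_torque": the same for the moment, N m; "opening": finger opening in m; "gripper_force": force on a finger pad.
Only numpy, scipy, OpenCV 4.12 (cv2) and the standard library are available. Lean on these libraries where they do the work, as an engineer would, in place of code of your own. Each camera call takes 0.05 s, during which the arm holds its last target. There are 200 camera calls.

## Working session

There is one attempt and no reset: what is moved stays moved. The work goes in short steps, Python scripts to look and compute and a tool call to move; the robot and the scene stay as the last step left them, time stands still between calls to the robot, and variables do not carry over. Pictures are saved under pics/ and viewed, at most 10 in all, crops included, and the job is handed in when it is done.

Besides the shell and the picture viewer there is one more tool, called after "Emit:" as name(argument=value, ...) on one line, values as JSON. apply_moves: Moves the arm, as the interface text tells. Its arguments: {"type":"object","properties":{"motion":{"type":"array","items":{"type":"object","properties":{"rot":{"type":"array","items":{"type":"number"}},"travel":{"type":"array","items":{"type":"number"}},"claw":{"type":"number"}}}}},"required":["motion"]}

```bash
mkdir -p pics; python3 - <<'E'
from rig import ctrl
import cv2,numpy as np,pickle
for n in("side","top"):
    c=ctrl.capture(n);cv2.imwrite(f"pics/{n}0.png",c["pixels"]);pickle.dump(c,open(n+".pkl","wb"))
    E=np.array(c["extrinsics"]);print(n,c["fx"],c["cx"],c["cy"],c["dist_coeffs"],(-E[:3,:3].T@E[:3,3]).round(3),E[2,:3].round(2))
s=ctrl.sense();print(s["time"],s["ee_pos"],s["tool_rot"],s["opening"])
E
```

```text
side 358.5205622579984 257.5055952474573 190.88123328113147 [0.02430472 0.         0.         0.         0.        ] [0.266 0.636 0.822] [ 0.32 -0.66 -0.68]
top 458.3587927455544 247.27345231654985 195.4643606874759 [-0.07867446  0.          0.          0.          0.        ] [ 0.374 -0.035  1.201] [ 0.18  0.   -0.98]
0.1 [ 0.2139289  -0.6919495   0.23027736] [ 9.88775366e-01  1.49406400e-01 -2.05685482e-04 -9.80714670e-04] 0.08528944039647124
```

View pics/side0.png

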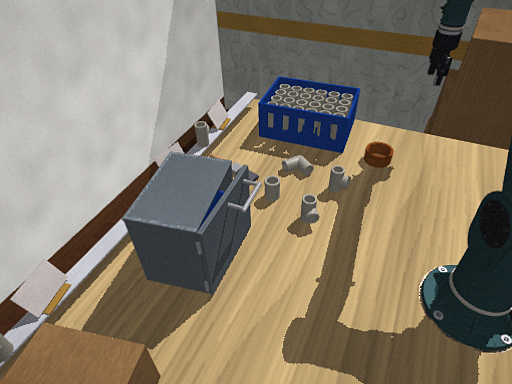

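View pics/top0.png

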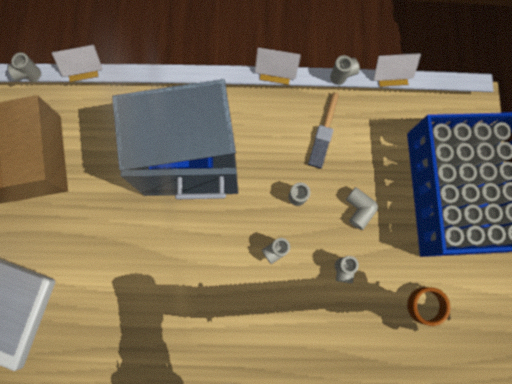

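The side view shows the cupboard around (190,220), with its door slightly ajar and the handle bar around (250,195). The elbow is at (297,165), the coupling at (272,187), and the tees at (310,208) and (338,178). In the top view the handle bar runs from (177,195) to (225,195), and the elbow is at (362,207). Next I enlarge both areas.

```bash
python3 - <<'E'
import cv2
t=cv2.imread("pics/top0.png");s=cv2.imread("pics/side0.png")
a=cv2.resize(t[70:220,100:250],(600,600),interpolation=cv2.INTER_CUBIC)
b=cv2.resize(t[170:290,240:400],(800,600),interpolation=cv2.INTER_CUBIC)
c=cv2.resize(s[145:295,120:320],(800,600),interpolation=cv2.INTER_CUBIC)
cv2.imwrite("pics/ta.png",a);cv2.imwrite("pics/tb.png",b);cv2.imwrite("pics/sc.png",c)
E
```

```text
(no output)
```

View pics/ta.png

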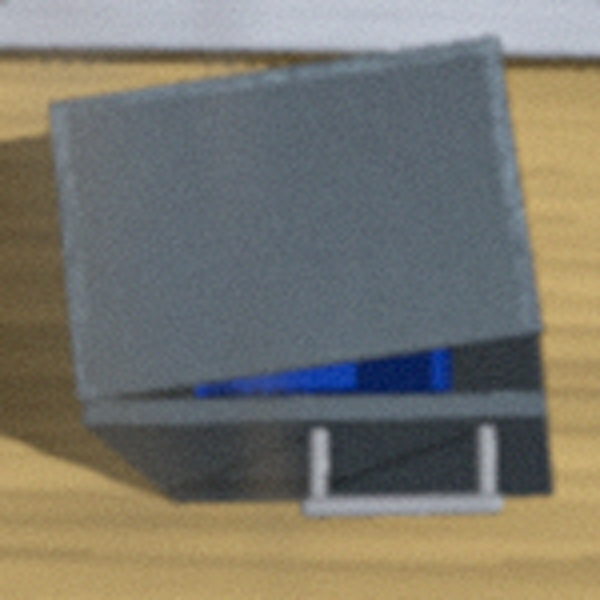

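View pics/tb.png

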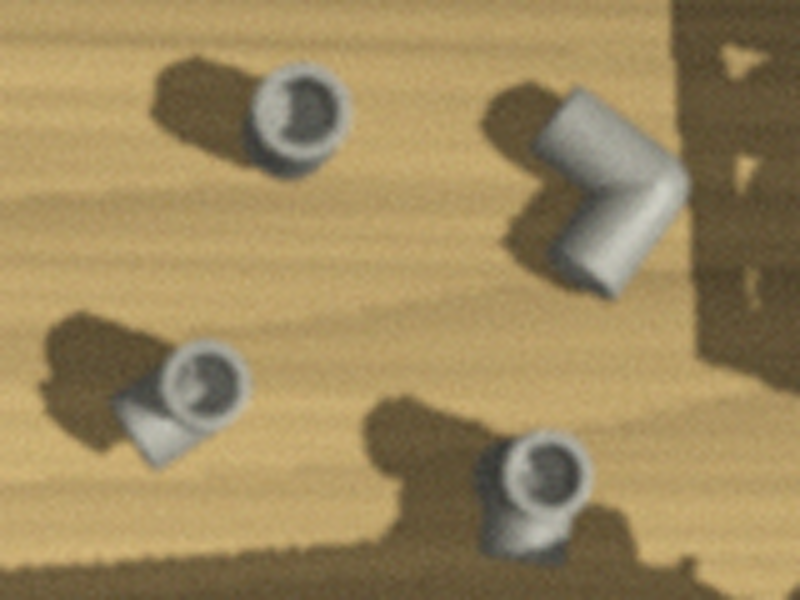

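View pics/sc.png

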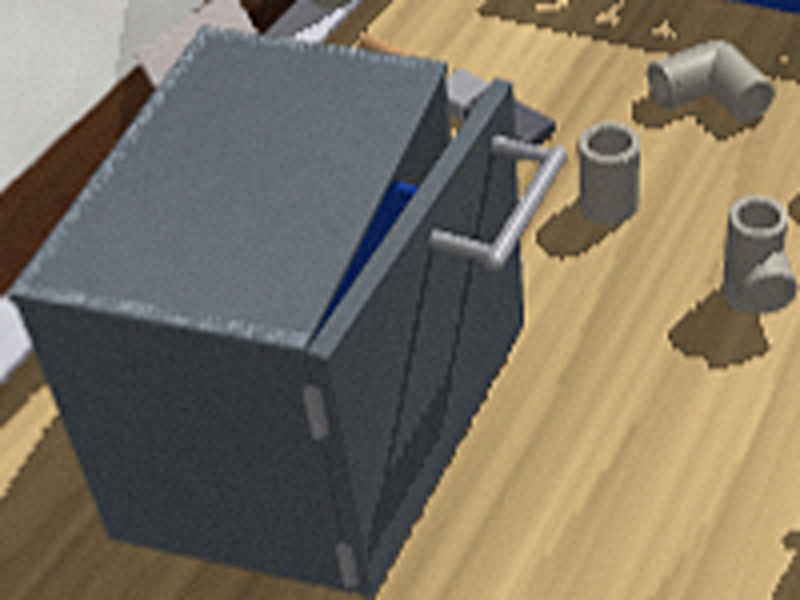

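The enlarged views give me these pixel positions:
- **Handle bar:** it runs (303,505)–(501,505) in the top crop and (562,153)–(494,260) in the side crop.
- **Door:** the inner top edge runs (83,402)–(543,392). The door is already slightly open.
- **Elbow:** the leg ends are near (557,118) and (584,274), and the outer corner is at (687,180).
- **Obstacles:** the coupling rim is at (301,112), the tee tops at (205,387) and (547,475).

```bash
cat >h.py <<'E'
import cv2,numpy as np,pickle
def ray(c,uv):
    K=np.array([[c["fx"],0,c["cx"]],[0,c["fy"],c["cy"]],[0,0,1]])
    p=cv2.undistortPoints(np.array([[uv]],float),K,np.array(c["dist_coeffs"])).ravel()
    E=np.array(c["extrinsics"]);R=E[:3,:3];return -R.T@E[:3,3],R.T@np.r_[p,1]
def at(c,uv,z):
    o,d=ray(c,uv);return o+d*(z-o[2])/d[2]
def crop(u,v,s,x,y):return((u+.5)/s-.5+x,(v+.5)/s-.5+y)
E
python3 - <<'E'
from h import *
t=pickle.load(open("top.pkl","rb"));s=pickle.load(open("side.pkl","rb"))
A=lambda u,v,z:print(at(t,crop(u,v,4,100,70),z).round(4))
B=lambda u,v,z:at(t,crop(u,v,5,240,170),z).round(4)
C=lambda u,v,z:print(at(s,crop(u,v,4,120,145),z).round(4))
print("handle");A(303,505,.22);A(501,505,.22);C(494,260,.22);C(562,153,.22)
print("door inner top, outer top");A(83,402,.246);A(543,392,.246);A(85,422,.246);A(546,415,.246)
print("cup top");A(78,400,.25);A(541,330,.25);A(51,103,.25);A(497,38,.25)
a,b=B(557,118,.022),B(584,274,.022);k=B(687,180,.015)
print("elbow",a,b,np.linalg.norm(a-b),(a+b)/2,k)
print("side elbow ends");C(664,80,.022);C(754,100,.022)
print("coup,tees",B(301,112,.07),B(205,387,.084),B(547,475,.084), B(138,430,.042),B(523,550,.042))
C(610,143,.07);C(759,215,.084)
E
```

```text
handle
[0.5532 0.1244 0.22  ]
[0.5557 0.0164 0.22  ]
[0.5532 0.118  0.22  ]
[0.5556 0.0155 0.22  ]
door inner top, outer top
[0.6021 0.2422 0.246 ]
[ 0.613  -0.0055  0.246 ]
[0.5911 0.2403 0.246 ]
[ 0.6004 -0.0075  0.246 ]
cup top
[0.6022 0.2439 0.25  ]
[ 0.6463 -0.0036  0.25  ]
[0.7718 0.2728 0.25  ]
[0.8146 0.0257 0.25  ]
elbow [ 0.6071 -0.3045  0.022 ] [ 0.5248 -0.3171  0.022 ] 0.08325893345461488 [ 0.56595 -0.3108   0.022  ] [ 0.5767 -0.3747  0.015 ]
side elbow ends
[ 0.6076 -0.3146  0.022 ]
[ 0.525  -0.3193  0.022 ]
coup,tees [ 0.5977 -0.1639  0.07  ] [ 0.4576 -0.1159  0.084 ] [ 0.4183 -0.2825  0.084 ] [ 0.4384 -0.0854  0.042 ] [ 0.3824 -0.2792  0.042 ]
[ 0.5974 -0.1653  0.07  ]
[ 0.4585 -0.119   0.084 ]
```

The two cameras agree to a few mm. The cupboard is yawed about 10°, and the hinge is at about (0.602, 0.242). The handle middle is at (0.5545, 0.070, 0.22) with the door open about 0.14 rad. The elbow legs' end midpoint is at (0.566, -0.314). I now move above the handle.

Emit:
apply_moves(motion=[{"travel":[18,40,35],"rot":[0,0,0.15],"claw":0.37},{"travel":[40,90,60],"rot":[0,0,0.3],"claw":0.37},{"travel":[62,140,85],"rot":[0,0,0.45],"claw":0.37},{"travel":[84,190,110],"rot":[0,0,0.6],"claw":0.37},{"travel":[106,242,125],"rot":[0,0,0.75],"claw":0.37}])

```text
time: 0.72
ee_pos: [0.3209, -0.4492, 0.3574]
tool_rot: [0.864, 0.503, 0.0, 0.001]
ft_force: [0.2, 0.1, 1.0]
opening: 0.0318
gripper_force: 0.0
```

Emit:
apply_moves(motion=[{"travel":[22,52,0],"rot":[0,0,0.12],"claw":0.37},{"travel":[45,104,0],"rot":[0,0,0.24],"claw":0.37},{"travel":[68,156,0],"rot":[0,0,0.36],"claw":0.37},{"travel":[92,208,0],"rot":[0,0,0.46],"claw":0.37},{"travel":[115,260,0],"rot":[0,0,0.55],"claw":0.37}])

```text
time: 1.35
ee_pos: [0.4353, -0.1889, 0.3562]
tool_rot: [0.696, 0.718, -0.0, 0.0]
ft_force: [0.4, -0.2, 0.0]
opening: 0.0317
gripper_force: 0.0
```

Emit:
apply_moves(motion=[{"travel":[23,52,0],"rot":[0,0,0],"claw":0.37},{"travel":[46,104,0],"rot":[0,0,0],"claw":0.37},{"travel":[69,156,0],"rot":[0,0,0],"claw":0.37},{"travel":[92,208,0],"rot":[0,0,0],"claw":0.37},{"travel":[115,255,0],"rot":[0,0,0],"claw":0.37}])

```text
time: 1.98
ee_pos: [0.5503, 0.0662, 0.356]
tool_rot: [0.697, 0.717, -0.0, -0.0]
ft_force: [0.2, -0.2, 0.0]
opening: 0.0311
gripper_force: 0.0
```

Emit:
apply_moves(motion=[{"travel":[4,4,-45],"claw":0.37},{"travel":[4,4,-85],"claw":0.37},{"travel":[4,4,-120],"claw":0.37},{"travel":[4,4,-140],"claw":0.37},{"travel":[4,4,-160],"claw":0.37}])

```text
invalid input
```

```bash
python3 - <<'E'
from rig import ctrl
import cv2,numpy as np
c=ctrl.capture("side")["pixels"];t=ctrl.capture("top")["pixels"]
f=lambda i:cv2.resize(i,(400,400),interpolation=cv2.INTER_CUBIC)
cv2.imwrite("pics/g1.png",np.hstack([f(c[130:250,170:290]),f(t[120:240,130:250])]))
import numpy as np
h=np.array([.602,.242]);r=np.array([.170,.056])
def pose(th): # opening angle -> handle xy, tool y yaw
    a=.176-th;X=np.array([np.cos(a),np.sin(a)]);Y=np.array([-X[1],X[0]])
    return h-.17*Y-.056*X,a
p0,a0=pose(.145)
for th in np.arange(.145,1.6,.09):
    p,a=pose(th);print(round(th,3),((p-p0)*1000).round(0),round(a-a0,2),p.round(3))
E
```

```text
0.145 [0. 0.] 0.0 [0.551 0.07 ]
0.235 [-15.   5.] -0.09 [0.536 0.076]
0.325 [-30.  12.] -0.18 [0.521 0.082]
0.415 [-44.  20.] -0.27 [0.507 0.09 ]
0.505 [-57.  29.] -0.36 [0.494 0.099]
0.595 [-70.  39.] -0.45 [0.482 0.109]
0.685 [-81.  50.] -0.54 [0.47  0.121]
0.775 [-91.  63.] -0.63 [0.46  0.133]
0.865 [-101.   76.] -0.72 [0.451 0.146]
0.955 [-109.   90.] -0.81 [0.443 0.16 ]
1.045 [-115.  105.] -0.9 [0.436 0.175]
1.135 [-121.  120.] -0.99 [0.431 0.19 ]
1.225 [-125.  135.] -1.08 [0.427 0.206]
1.315 [-127.  151.] -1.17 [0.424 0.222]
1.405 [-128.  167.] -1.26 [0.423 0.238]
1.495 [-128.  184.] -1.35 [0.423 0.254]
1.585 [-126.  200.] -1.44 [0.425 0.27 ]
```

View pics/g1.png

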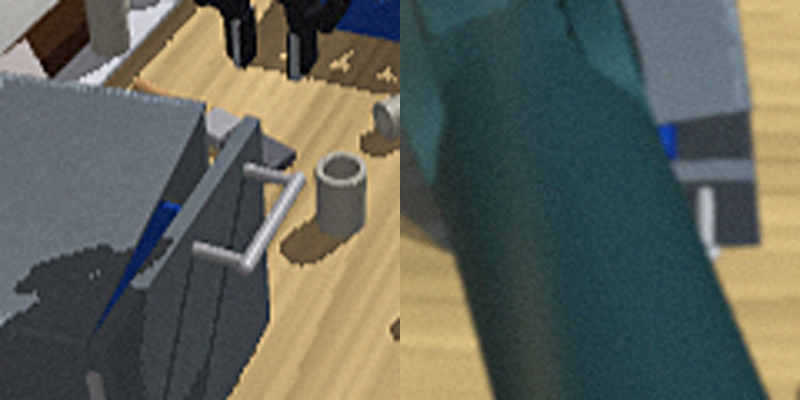

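The move was refused because a row without "rot" isn't accepted. The picture shows the fingers still above and clear of the handle bar, near (240,60) in the left half. I repeat the descent with rot included.

Emit:
apply_moves(motion=[{"travel":[4,4,-45],"rot":[0,0,0],"claw":0.37},{"travel":[4,4,-85],"rot":[0,0,0],"claw":0.37},{"travel":[4,4,-120],"rot":[0,0,0],"claw":0.37},{"travel":[4,4,-140],"rot":[0,0,0],"claw":0.37},{"travel":[4,4,-160],"rot":[0,0,0],"claw":0.37}])

```text
time: 2.7
ee_pos: [0.5583, 0.0677, 0.1992]
tool_rot: [0.697, 0.717, 0.003, 0.004]
ft_force: [-3.5, -9.5, 73.2]
opening: 0.0314
gripper_force: 13.4
```

Emit:
apply_moves(motion=[{"travel":[-8,2,0],"rot":[0,0,0],"claw":0.37},{"travel":[-15,5,0],"rot":[0,0,-0.05],"claw":0.37},{"travel":[-23,8,0],"rot":[0,0,-0.1],"claw":0.37},{"travel":[-31,12,0],"rot":[0,0,-0.15],"claw":0.37},{"travel":[-39,16,0],"rot":[0,0,-0.2],"claw":0.37}])

```text
time: 3.32
ee_pos: [0.515, 0.0836, 0.1963]
tool_rot: [0.766, 0.643, 0.0, 0.0]
ft_force: [0.6, 0.0, 0.9]
opening: 0.0314
gripper_force: 0.5
```

The descent reached 73 N, so I check before going on.

```bash
python3 - <<'E'
from rig import ctrl
import cv2,numpy as np
c=ctrl.capture("side")["pixels"];t=ctrl.capture("wrist")["pixels"]
f=lambda i:cv2.resize(i,(400,400),interpolation=cv2.INTER_CUBIC)
cv2.imwrite("pics/g2.png",np.hstack([f(c[120:260,160:300]),f(t)]))
s=ctrl.sense();print(s["ft_force"],s["opening"],s["ee_pos"])
E
```

```text
[0.1431098  0.19786461 0.46534493] 0.03199343580363117 [0.51372684 0.08399567 0.19613166]
```

View pics/g2.png

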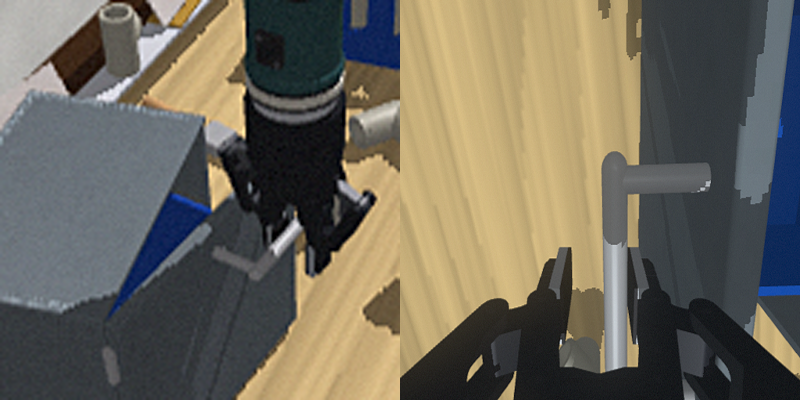

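The fingers straddle the bar (right half, bar near x=615 between the pads) and the door has followed. Force is back near zero, so I continue along the arc.

Emit:
apply_moves(motion=[{"travel":[-14,8,0],"rot":[0,0,-0.09],"claw":0.37},{"travel":[-27,18,0],"rot":[0,0,-0.18],"claw":0.37},{"travel":[-39,29,0],"rot":[0,0,-0.27],"claw":0.37},{"travel":[-50,41,0],"rot":[0,0,-0.36],"claw":0.37},{"travel":[-60,54,0],"rot":[0,0,-0.45],"claw":0.37}])

```text
time: 4.05
ee_pos: [0.4549, 0.1373, 0.1961]
tool_rot: [0.89, 0.456, -0.001, 0.0]
ft_force: [0.4, -0.5, -0.8]
opening: 0.0316
gripper_force: 0.6
```

```bash
python3 - <<'E'
from rig import ctrl
import cv2,numpy as np
c=ctrl.capture("side")["pixels"];cv2.imwrite("pics/g3.png",c[100:320,100:340])
s=ctrl.sense();print(s["ft_force"],s["gripper_force"],s["ee_pos"],s["tool_rot"],s["qpos"])
E
```

```text
[-1.04275002  1.7998764   0.37917385] 0.0 [0.45331894 0.13957167 0.19618588] [ 8.89785174e-01  4.56379026e-01 -6.42347631e-04 -3.41100790e-04] [-0.08605666  0.35416816 -0.38596611  2.17912151  0.217749    0.64519612
 -1.24828505]
```

Emit:
apply_moves(motion=[{"travel":[-8,14,0],"rot":[0,0,-0.09],"claw":0.37},{"travel":[-15,29,0],"rot":[0,0,-0.18],"claw":0.37},{"travel":[-21,44,0],"rot":[0,0,-0.27],"claw":0.37},{"travel":[-25,59,0],"rot":[0,0,-0.36],"claw":0.37},{"travel":[-28,75,0],"rot":[0,0,-0.45],"claw":0.37}])

```text
time: 4.72
ee_pos: [0.4269, 0.2121, 0.1959]
tool_rot: [0.969, 0.246, -0.001, 0.001]
ft_force: [0.9, -1.1, -1.1]
opening: 0.0319
gripper_force: 0.5
```

Emit:
apply_moves(motion=[{"travel":[-2,16,0],"rot":[0,0,-0.09],"claw":0.37},{"travel":[-2,32,0],"rot":[0,0,-0.18],"claw":0.37},{"travel":[-1,48,0],"rot":[0,0,-0.27],"claw":0.37},{"travel":[0,57,0],"rot":[0,0,-0.3],"claw":0.37},{"travel":[0,57,0],"rot":[0,0,-0.3],"claw":0.37}])

```text
time: 5.35
ee_pos: [0.4274, 0.2704, 0.1961]
tool_rot: [0.995, 0.101, -0.0, 0.0]
ft_force: [0.3, 0.1, 0.0]
opening: 0.0314
gripper_force: 0.0
```

```bash
python3 - <<'E'
from rig import ctrl
import cv2,numpy as np
c=ctrl.capture("side")["pixels"];t=ctrl.capture("top")["pixels"]
f=lambda i:cv2.resize(i,(400,400),interpolation=cv2.INTER_CUBIC)
cv2.imwrite("pics/g4.png",np.hstack([f(c[140:340,120:320]),f(t[60:260,60:260])]))
s=ctrl.sense();print(s["ft_force"],s["gripper_force"],s["ee_pos"],s["tool_rot"],s["qpos"])
E
```

```text
[ 1.37982328 -0.24082121  0.09747587] 0.0 [0.4272122  0.2695278  0.19607614] [ 9.94977238e-01  1.00100435e-01 -3.01220127e-04  3.27721752e-04] [-0.49019397  0.37474965 -0.20753164  2.12266451  0.12430314  0.65611531
 -2.15270004]
```

View pics/g4.png

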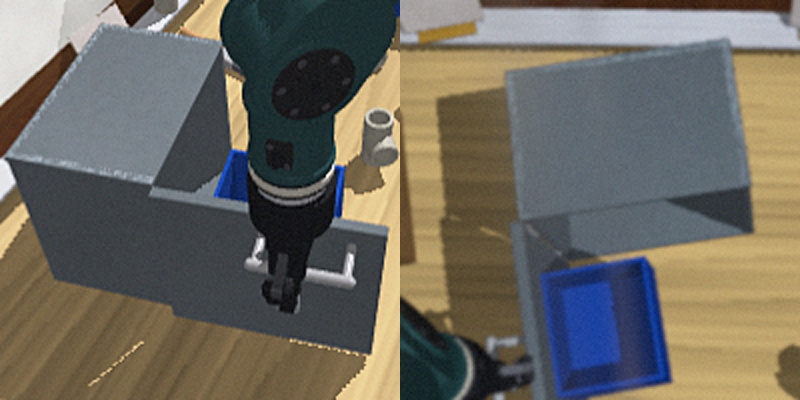

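The left half shows the door standing almost square, with the fingers around the bar. In the right half the blue bin is in the open, with rim corners at (540,268), (651,257), (670,380) and (560,398). I now rise off the handle and locate the bin.

Emit:
apply_moves(motion=[{"travel":[0,0,30],"rot":[0,0,0],"claw":0.37},{"travel":[0,0,75],"rot":[0,0,0],"claw":0.37},{"travel":[0,0,120],"rot":[0,0,0],"claw":0.37},{"travel":[10,-35,155],"rot":[0,0,0.1],"claw":0.37},{"travel":[25,-90,155],"rot":[0,0,0.2],"claw":0.37}])

```text
time: 6.08
ee_pos: [0.4539, 0.1814, 0.3547]
tool_rot: [0.979, 0.203, 0.004, -0.001]
ft_force: [1.0, -0.2, -0.2]
opening: 0.0319
gripper_force: 0.0
```

Emit:
apply_moves(motion=[{"travel":[15,-54,0],"rot":[0,0,0.12],"claw":0.8},{"travel":[30,-108,0],"rot":[0,0,0.24],"claw":1},{"travel":[46,-162,0],"rot":[0,0,0.36],"claw":1},{"travel":[62,-216,0],"rot":[0,0,0.45],"claw":1},{"travel":[77,-270,0],"rot":[0,0,0.49],"claw":1}])

```text
time: 6.7
ee_pos: [0.5287, -0.0923, 0.3512]
tool_rot: [0.902, 0.431, -0.0, -0.0]
ft_force: [1.0, 0.0, 0.3]
opening: 0.0852
gripper_force: 0.0
```

Emit:
apply_moves(motion=[{"travel":[15,-50,0],"rot":[0,0,0],"claw":1},{"travel":[30,-100,0],"rot":[0,0,0],"claw":1},{"travel":[45,-150,0],"rot":[0,0,0],"claw":1},{"travel":[60,-200,-20],"rot":[0,0,0],"claw":1},{"travel":[68,-233,-50],"rot":[0,0,0],"claw":1}])

```text
time: 7.32
ee_pos: [0.5969, -0.3271, 0.3015]
tool_rot: [0.903, 0.429, 0.0, 0.001]
ft_force: [0.3, 0.3, -0.4]
opening: 0.085
gripper_force: 0.0
```

```bash
python3 - <<'E'
from rig import ctrl
from h import *
c=ctrl.capture("top");cv2.imwrite("pics/t5.png",cv2.resize(c["pixels"][90:290,70:390],(800,500),interpolation=cv2.INTER_CUBIC))
for q in((140,268),(251,257),(270,380),(160,398)):print(at(c,crop(*q,2,60,60),.19).round(3))
s=ctrl.sense();R=cv2.Rodrigues
print(s["ee_pos"],s["tool_rot"],s["opening"],s["qpos"].round(2) if hasattr(s["qpos"],"round") else s["qpos"])
E
```

```text
[0.561 0.233 0.19 ]
[0.577 0.108 0.19 ]
[0.439 0.08  0.19 ]
[0.416 0.201 0.19 ]
[ 0.59402668 -0.33101557  0.29571485] [ 9.04165057e-01  4.27170984e-01 -3.24031670e-03 -5.36116510e-06] 0.08562393896049497 [ 0.42  0.47  0.02  1.65 -0.01  1.02 -0.24]
```

View pics/t5.png

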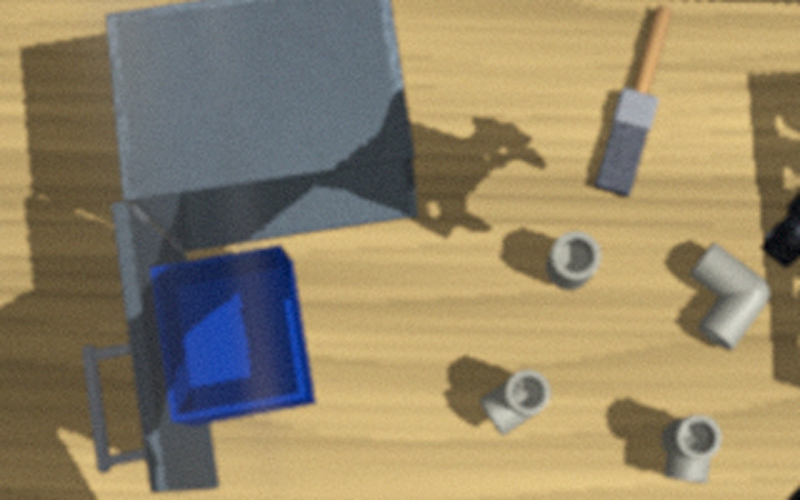

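The door is still open. In this picture the bin centre is at (231,335), which puts it at world (0.497, 0.157). The elbow, the coupling and both tees are undisturbed. I go down onto the elbow's first leg.

Emit:
apply_moves(motion=[{"travel":[0,0,-50],"rot":[0,0,0],"claw":1},{"travel":[0,0,-100],"rot":[0,0,0],"claw":1},{"travel":[0,0,-150],"rot":[0,0,0],"claw":1},{"travel":[0,0,-190],"rot":[0,0,0],"claw":1},{"travel":[0,0,-220],"rot":[0,0,0],"claw":1}])

```text
time: 8.0
ee_pos: [0.5952, -0.3226, 0.0791]
tool_rot: [0.903, 0.43, -0.001, -0.001]
ft_force: [-0.4, 0.7, -0.2]
opening: 0.0855
gripper_force: 0.0
```

```bash
python3 - <<'E'
from rig import ctrl
import cv2,numpy as np
c=ctrl.capture("side")["pixels"];t=ctrl.capture("wrist")["pixels"]
f=lambda i:cv2.resize(i,(400,400),interpolation=cv2.INTER_CUBIC)
cv2.imwrite("pics/g6.png",np.hstack([f(c[110:210,240:340]),cv2.resize(t,(400,400))]))
s=ctrl.sense();print(s["ee_pos"],s["tool_rot"],s["ft_force"])
E
```

```text
[ 0.59344289 -0.32153774  0.07745388] [ 0.90260797  0.43044167 -0.00272117 -0.00337826] [-0.07386971  0.10915914  0.13252555]
```

View pics/g6.png

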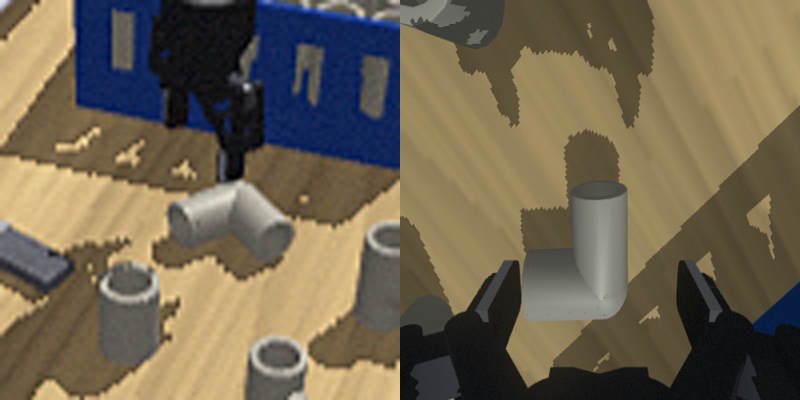

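The wrist view shows the leg (x≈600) centred and aligned between the pads (518 to 680). I lower, close and lift.

Emit:
apply_moves(motion=[{"travel":[0,0,-35],"rot":[0,0,0],"claw":1},{"travel":[0,0,-60],"rot":[0,0,0],"claw":1},{"travel":[0,0,-73],"rot":[0,0,0],"claw":1},{"travel":[0,0,-80],"rot":[0,0,0],"claw":1},{"travel":[0,0,-80],"rot":[0,0,0],"claw":1}])

```text
time: 8.72
ee_pos: [0.5974, -0.3229, 0.0019]
tool_rot: [0.903, 0.43, 0.0, 0.0]
ft_force: [-1.0, 0.2, 0.3]
opening: 0.0856
gripper_force: 0.0
```

Emit:
apply_moves(motion=[{"travel":[0,0,0],"rot":[0,0,0],"claw":0.3},{"travel":[0,0,0],"rot":[0,0,0],"claw":0.3},{"travel":[0,0,0],"rot":[0,0,0],"claw":0.3},{"travel":[0,0,0],"rot":[0,0,0],"claw":0.3},{"travel":[0,0,20],"rot":[0,0,0],"claw":0.3}])

```text
time: 9.35
ee_pos: [0.5958, -0.3219, 0.0206]
tool_rot: [0.903, 0.43, -0.001, -0.001]
ft_force: [-0.5, -0.2, 0.1]
opening: 0.0428
gripper_force: 60.5
```

Gripped at 43 mm opening and 60 N. I lift it and carry it to the bin.

Emit:
apply_moves(motion=[{"travel":[0,0,45],"rot":[0,0,0],"claw":0.3},{"travel":[0,0,95],"rot":[0,0,0],"claw":0.3},{"travel":[-2,10,145],"rot":[0,0,0],"claw":0.3},{"travel":[-7,40,190],"rot":[0,0,-0.08],"claw":0.3},{"travel":[-15,85,225],"rot":[0,0,-0.2],"claw":0.3}])

```text
time: 9.98
ee_pos: [0.5824, -0.2389, 0.2496]
tool_rot: [0.942, 0.335, 0.002, 0.002]
ft_force: [1.0, 0.4, -1.1]
opening: 0.0425
gripper_force: 60.4
```

Emit:
apply_moves(motion=[{"travel":[-8,50,10],"rot":[0,0,-0.1],"claw":0.3},{"travel":[-16,102,20],"rot":[0,0,-0.2],"claw":0.3},{"travel":[-24,154,20],"rot":[0,0,-0.3],"claw":0.3},{"travel":[-33,206,20],"rot":[0,0,-0.4],"claw":0.3},{"travel":[-41,256,20],"rot":[0,0,-0.478],"claw":0.3}])

```text
time: 10.6
ee_pos: [0.5404, 0.0201, 0.2673]
tool_rot: [0.995, 0.105, 0.001, -0.0]
ft_force: [0.4, 0.8, -2.0]
opening: 0.0426
gripper_force: 60.3
```

Emit:
apply_moves(motion=[{"travel":[-7,48,0],"rot":[0,0,0],"claw":0.3},{"travel":[-14,93,0],"rot":[0,0,0],"claw":0.3},{"travel":[-19,125,0],"rot":[0,0,0],"claw":0.3},{"travel":[-19,133,0],"rot":[0,0,0],"claw":0.3},{"travel":[-19,133,0],"rot":[0,0,0],"claw":0.3}])

```text
time: 11.22
ee_pos: [0.5222, 0.1508, 0.2667]
tool_rot: [0.994, 0.106, 0.0, 0.0]
ft_force: [0.0, -0.4, -1.6]
opening: 0.0425
gripper_force: 60.5
```

```bash
python3 - <<'E'
from rig import ctrl
import cv2,numpy as np
c=ctrl.capture("side")["pixels"];t=ctrl.capture("wrist")["pixels"]
cv2.imwrite("pics/g7.png",np.hstack([cv2.resize(c[130:270,150:290],(400,400),interpolation=cv2.INTER_CUBIC),cv2.resize(t,(400,400))]))
s=ctrl.sense();print(s["ee_pos"],s["tool_rot"],s["opening"])
E
```

```text
[0.52238318 0.14928135 0.26651374] [9.94530920e-01 1.04441259e-01 7.56542601e-05 5.15707910e-04] 0.042482745326399826
```

View pics/g7.png

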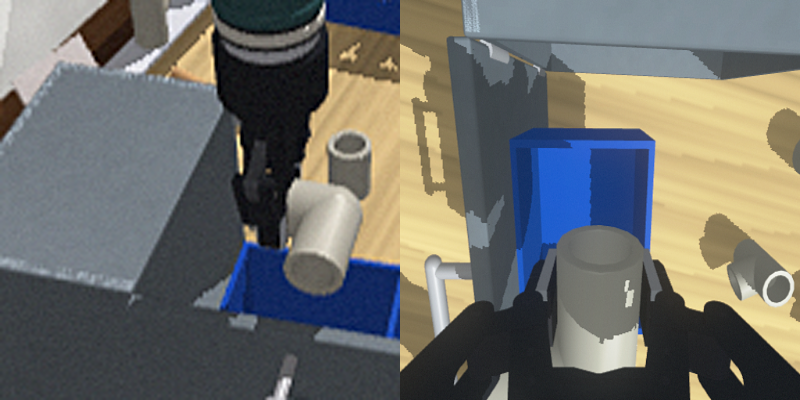

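The elbow is held over the bin and parallel to it, with the leg at x≈600 against a rim spanning 510–655. I shift 3 mm towards the door and lower. That was picture 11, one over the limit of 10, so I will view no more and check by numbers.

Emit:
apply_moves(motion=[{"travel":[-1,3,-40],"rot":[0,0,0],"claw":0.3},{"travel":[-1,3,-70],"rot":[0,0,0],"claw":0.3},{"travel":[-1,3,-88],"rot":[0,0,0],"claw":0.3},{"travel":[-1,3,-98],"rot":[0,0,0],"claw":0.3},{"travel":[-1,3,-98],"rot":[0,0,0],"claw":0.3}])

```text
time: 11.95
ee_pos: [0.5212, 0.1532, 0.168]
tool_rot: [0.994, 0.105, -0.0, 0.0]
ft_force: [0.0, 0.4, -1.0]
opening: 0.0424
gripper_force: 60.6
```

No contact. I release it.

Emit:
apply_moves(motion=[{"travel":[0,0,0],"rot":[0,0,0],"claw":0.59},{"travel":[0,0,0],"rot":[0,0,0],"claw":0.59},{"travel":[0,0,0],"rot":[0,0,0],"claw":0.59},{"travel":[0,0,20],"rot":[0,0,0],"claw":0.59},{"travel":[0,0,50],"rot":[0,0,0],"claw":0.59}])

```text
time: 12.58
ee_pos: [0.5204, 0.1542, 0.2184]
tool_rot: [0.994, 0.106, -0.001, 0.0]
ft_force: [0.1, 0.1, -0.4]
opening: 0.0506
gripper_force: 0.0
```

Emit:
apply_moves(motion=[{"travel":[0,0,50],"rot":[0,0,0],"claw":0.59},{"travel":[0,0,100],"rot":[0,0,0],"claw":0.59},{"travel":[5,-50,110],"rot":[0,0,0],"claw":0.59},{"travel":[10,-100,110],"rot":[0,0,0],"claw":0.59},{"travel":[15,-150,110],"rot":[0,0,0],"claw":0.59}])

```text
time: 13.2
ee_pos: [0.5362, 0.0031, 0.3291]
tool_rot: [0.994, 0.106, 0.001, -0.0]
ft_force: [0.2, 0.3, 0.0]
opening: 0.0505
gripper_force: 0.0
```

Emit:
apply_moves(motion=[{"travel":[5,-50,0],"rot":[0,0,0],"claw":0.59},{"travel":[10,-100,0],"rot":[0,0,0],"claw":0.59},{"travel":[10,-150,0],"rot":[0,0,0],"claw":0.59},{"travel":[10,-180,0],"rot":[0,0,0],"claw":0.59},{"travel":[10,-180,0],"rot":[0,0,0],"claw":0.59}])

```text
time: 13.82
ee_pos: [0.5454, -0.179, 0.3286]
tool_rot: [0.995, 0.103, 0.0, 0.001]
ft_force: [0.1, -0.2, 0.8]
opening: 0.0502
gripper_force: 0.0
```

```bash
python3 - <<'E'
from rig import ctrl
from h import *
c=ctrl.capture("top");p=c["pixels"];s0=pickle.load(open("top.pkl","rb"))["pixels"]
hsv=cv2.cvtColor(p,cv2.COLOR_BGR2HSV)
roi=(slice(185,262),slice(125,202));h=hsv[roi]
blue=((h[...,0]>100)&(h[...,0]<130)&(h[...,1]>150)).astype(np.uint8)
b=cv2.morphologyEx(blue,cv2.MORPH_OPEN,np.ones((2,2)))
ys,xs=np.nonzero(b);hull=cv2.convexHull(np.c_[xs,ys].astype(np.int32))
r=cv2.minAreaRect(hull);print("bin rect",r)
m=np.zeros_like(b);cv2.fillConvexPoly(m,hull,1)
g=m*(1-blue);n,l,st,ce=cv2.connectedComponentsWithStats(g)
for i in range(1,n):
    if st[i,4]>40:
        u,v=ce[i]+[125,185];print("non-blue",st[i],(u,v),at(c,(u,v),.132).round(3),h[l==i].mean(0).round())
for r0 in range(0,77,4):print("".join(".b"[blue[r0,k]] if m[r0,k] else " " for k in range(0,77,2)))
for nm,(y0,y1,x0,x1) in dict(coup=(180,210,285,315),ta=(232,268,258,295),tb=(252,285,330,362),elbow_old=(185,232,342,382)).items():
    print(nm,cv2.absdiff(p[y0:y1,x0:x1],s0[y0:y1,x0:x1]).mean().round(1))
s=ctrl.sense();print(s["ee_pos"],s["opening"],s["ft_force"],s["time"])
E
```

```text
bin rect ((37.67567443847656, 39.554054260253906), (63.12921142578125, 56.7176513671875), 80.53767395019531)
non-blue [  15    8   56   67 1653] (np.float64(165.7156684815487), np.float64(227.5741076830006)) [0.493 0.158 0.132] [ 67.  55. 149.]
non-blue [16 60 13 10 78] (np.float64(146.71794871794873), np.float64(250.03846153846155)) [0.439 0.199 0.132] [115. 134. 108.]
                                       
                                       
                 bbbb....bbbbb.        
           bbbbbbbbb......bbbbb.       
        bbbbbbbbbbbb.....bbbbbb.       
      bbbbbbbbbbb.........bbbbbb       
      bbbbbbbbbb...........bbbbb.      
     bbbbbbbbbbb...........bbbbb.      
     bbbbbbbbbbb...........bbbbbb      
     bbbbbbbbbbbb..........bbbbbb.     
     bbb...................bbbbbb.     
     bbb....................bbbbbb     
      bb.....................bbbbb.    
      bb.....................bbbbb.    
      bbb....................bbbbbb    
       bbbbbb.bbbbbbb........bbbbbb.   
       b.....b.b.bbb........bbbbbbb.   
       b....bbbbbbbbbb.........        
        bbbbbbb.....                   
                                       
coup 52.6
ta 26.5
tb 49.1
elbow_old 59.0
[ 0.54579623 -0.17631092  0.32843762] 0.050015975679887435 [0.05972086 0.04203484 0.15807829] 13.875
```

The image mask shows the elbow's L lying inside the bin rim, centred at about (0.493, 0.158). The arm is well clear and reads no force. I hand the job in.

```bash
python3 -c "
from rig import ctrl
print(ctrl.close_job())"
```

```text
the job is handed in; nothing more can be done
None
```

I handed the job in with the door standing open about square and the elbow in its bin; no verdict came back, the tees and coupling went unchecked after the elbow grasp (the arm blocked the last view), one descent onto the handle briefly reached 73 N, and I viewed 11 pictures against the limit of 10.

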